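# Tap a stuck tart-tin ring loose

### The arm

A 6-joint arm with a two-finger parallel gripper is mounted at the origin on the work surface. World frame = base frame: x ahead of the robot, y to its left, z up, the work surface at z = 0. Lengths are in m, angles in degrees, forces in N, time in s.
With the tool pointing down it reaches from about 0.35 to 0.875 m from the base axis. Payload 4.2 kg.
Tool frame: the origin (TCP) lies where the fingers leave the gripper's body, on its centre line; the fingertips stand 70 mm ahead of it and the grasp point (between the pads) lies 51 mm ahead of it; z points along the fingers, y is the direction in which the jaws open and shut (so a half turn about z gives the same grasp; the last joint's range is limited). The gripper opens to 87 mm and grips with 3 to 60 N. Pads are 19 mm wide; open, the fingers measure 117 mm over their backs; the gripper's body (75 mm by 190 mm) begins 51 mm behind the grasp point.
Start: joints at [-55.371, 22.042, 0.453, 0, -68.411, -14.817], TCP at [0.212, -0.588, 0.292] pointing down, gripper open.
Joint ranges: [-179.83, 179.83], [-69.29, 118.12], [-61.27, 80.66], [-181.25, 117.63], [-171.15, -9.14], [-177.46, 177.46]. Speed limits (degrees/s): [159.86, 159.86, 180, 180, 180, 180].

### API

Orientations are given as a 3x3 rotation matrix whose columns are the frame's x, y, z axes.
In Python, from station import sense, capture, camera_model, finish_job gives the robot as it stands.
- The arm moves only by the shell command python3 -m inch 'ROWS'. ROWS is JSON, a list of rows, each an object with "hand": the closure, from 0 (fully open) to 1 (shut); "slide": the shift along the world's x, y, z in cm, a list of three; "yaw": the turn about the world's z in rad. A call has 1 to 10 rows; each row is the pose to reach, as a shift and turn from the pose commanded when the call began; what a row does not reach only later rows make up. A row lasts 1/8 s, in which the tool goes at most 62.5 mm and 10.7 degrees, less where a joint would pass 70% of its speed; a pose out of reach is approached as far as the arm can. A call with a gripper value outside its range is refused whole. The fingers move at their own pace and stop on an object; the grip force is fixed at half the most. Time passes only in rows, so rows that repeat a pose let the fingers close. It gives the time, the measured TCP pose, the force and the opening at its end, in the units of the state.
- sense(): the state, without advancing time (a new reading comes with each control period).
- capture(name): name is "side" or "top"; returns the picture (384x512x3 uint8, blue, green, red); there is no depth.
- camera_model(name): a dict with "mtx" (3x3 intrinsics, pixels), "xyz" and "orientation" of the camera in the world. Camera axes: x right, y up, looking along -z (the intrinsics and any distortion apply to the point x, -y, -z); pixel columns grow to the right and rows downward; lengths in m; the calibration is good to about 2 mm. A picture is of the moment at which its call begins. camera_model takes no time and is no camera call.
- finish_job(): hands the job in, once; it reports no verdict.
The state is a dict: "time_s": time; "joints": joint angles; "joint_velocities": joint speeds; "effort": joint torques, N m; "tcp_pos": TCP position; "ee_rot": TCP orientation; "wrist_force": force on the tool from outside, world axes, zero at the start; "moment": the same for the moment, N m; "gripper_width": opening from 0.0 (shut) to 1.0 (fully open).
Only numpy, scipy, OpenCV 4.12 (cv2) and the standard library are available. Lean on these libraries where they do the work, as an engineer would, in place of code of your own. Each camera call takes 0.05 s, during which the arm holds its last target. There are 200 camera calls.

### The job

The tart has stuck in its loose-bottomed tin. Pick up the mallet and free the ring with light taps on the flat lugs at its two ends, left and right in turn, until the ring drops down round the upturned pan to the counter; touch the ring with nothing but the mallet, keep off the tart and do not hit hard enough to crack it. Then stand the mallet back upright on its blue mat and leave everything else where it is.

Things in the scene. Friction and masses are not known exactly. Their poses are not given: they have to be found in the camera images.
- stand: Upturned aluminium loaf pan, fixed to the counter, 84 x 164 mm at the foot, 60 mm high, with the tart on it. Origin: on the counter under its centre; z up, y along the long side of pan, tart and tin.
- tin: Dark fluted rectangular ring round the tart; inner 110 x 220 mm (x, y), outer 120 x 232 mm without its lugs, 28 mm high, about 0.2 kg. Axes as the stand's; origin on its centre line, 17 mm above its foot and 11 mm below its rim, 75 mm above the counter or up to 2 mm less at the start. It can only sink and rock end over end. Freed, it lies 58 mm lower, its foot on the counter.
- lug_a (a point): Middle of the top of the flat lug at the +y end of the ring, level with the rim: 60 mm (x) by 30 mm (y, 111.5 to 141.5 mm from the ring's centre), 4 mm thick. At first 83 to 86 mm above the counter, 28 mm at the end. Pressed here with 10 to 13.5 N (more as it goes), this end gives and stays sunk; once it is about 1.5 mm lower than the other lug the ring binds, and the other end is next.
- lug_b (a point): The same on the lug at the -y end, which behaves alike. An end lets go when it has sunk 5 to 7 mm in all; when both have, the ring falls to the counter. Pressing on a bound end, or midway, frees nothing, and more than 20 N between mallet and ring cracks the tart.
- tart: Fruit tart on the tin's loose base, 106 x 216 x 22 mm (fruit to 28 mm), fixed on the stand; origin: centre of its underside, 60 mm above the counter. Its crust ends 108 mm from the centre along y, 4 mm below the rim at first, and stands proud of the rim as the ring sinks: strike the outer part of the lug. More than 2 N on it cracks it.
- mallet_grip (a point): Place to grip: middle of the wooden handle, 42 mm behind the head's axis, 38 mm above the lower striking face. Handle 22 mm wide (y), 26 mm high (z), from 22 to 132 mm behind the head's axis, pointing to -x. z is the head's axis, up. Mallet about 0.3 kg, centre of mass in the head; it stands on its head on the mat, handle level.
- mallet_face (a point): Centre of the lower striking face of the mallet's round head (white with black rubber ends, 44 mm across, 76 mm high). Axes as the grip's.
- mat: Blue mat fixed to the counter, 190 x 110 x 3 mm (x, y, z); origin: centre of its underside. It lies to the left or the right of the stand.
- sugar_jar: Bystander, not to be moved: clear jar with a steel lid.
- spare_tin: Bystander, not to be moved: empty tart tin of the same kind.
- bowl: Bystander, not to be moved: steel mixing bowl.
- syrup: Bystander, not to be moved: amber bottle.
- oil: Bystander, not to be moved: white bottle with a red cap.
- spatula: Bystander, not to be moved: spatula.

How it is judged (in metres and radians):
On the way, in this order (a step that is already met when the one before it is completed fails the run):
1. the mallet is picked up off its mat (z of mallet_face in the frame of mat above 0.03 m), for 0.2 s.
2. the ring has dropped to the counter while the mallet is still in hand (z of each of lug_a, lug_b in the frame of stand below 0.034 m and height (world z) of mallet_face above 0.02 m), for 0.2 s.
At the end, for the whole second after the job is handed in: The ring lies on the counter round the upturned pan (both lugs under 34 mm); the mallet stands released and still on its head on the blue mat, upright within 0.1 rad, its face under 8 mm high, the face's middle within 85 mm (along) and 50 mm (across) of the mat's centre (z of each of lug_a, lug_b in the frame of stand below 0.034 m and x of mallet_face in the frame of mat between -0.085 and 0.085 m and y of mallet_face in the frame of mat between -0.05 and 0.05 m and height (world z) of mallet_face below 0.008 m and angle between mallet_face's own z axis and vertical below 0.1 rad and linear speed of mallet below 0.02 m/s); the robot touches nothing.
It fails at once if the ring is hit or pressed with more than 20 N (the tart cracks) (contact force between mallet and tin above 20 N).
It fails at once if the mallet or the robot touches the tart with more than 2 N (contact force between any of mallet, the fingers, the arm and tart above 2 N).
It fails at once if the robot itself touches the ring with more than 2 N (contact force between any of the fingers, the arm and tin above 2 N).
It fails at once if another thing on the counter is moved by more than 30 mm (distance of any of sugar_jar, spare_tin, bowl, syrup, oil, spatula from where it was at the start of the episode above 0.03 m).
It also fails if it takes over 72 s, if anything falls off the work surface, if the arm or the gripper's body presses on something with over 40 N, if the wrist force passes 120 N, or if a joint passes its speed limit or range.

## Working session

There is one attempt and no reset: what is moved stays moved. The work goes in short steps, Python scripts to look and compute and a shell command to move; the robot and the scene stay as the last step left them, time stands still between calls to the robot, and variables do not carry over. Pictures are saved under pics/ and viewed, about 8 in all and at most 12, crops included, and the job is handed in when it is done.

```bash
mkdir -p pics; ls
python3 - <<'E'
from station import *
import cv2
for n in("top","side"):
    cv2.imwrite(f"pics/{n}0.png",capture(n)); m=camera_model(n); print(n,m)
s=sense();print(s)
E
```

```text
pics
top {'mtx': array([[454.78668545,   0.        , 245.86893173],
       [  0.        , 454.78668545, 192.63410016],
       [  0.        ,   0.        ,   1.        ]]), 'xyz': array([ 2.46531308e-01, -1.32042383e-03,  1.98822209e+00]), 'orientation': array([[ 0.01034886,  0.98550553, -0.16932736],
       [-0.99987287,  0.01225282,  0.0102032 ],
       [ 0.01213005,  0.16920024,  0.98550705]])}
side {'mtx': array([[354.3644457 ,   0.        , 253.56888371],
       [  0.        , 354.3644457 , 194.72446708],
       [  0.        ,   0.        ,   1.        ]]), 'xyz': array([0.31889726, 0.99985519, 0.92259961]), 'orientation': array([[-0.96200758,  0.17092705, -0.21289753],
       [-0.27300798, -0.6103442 ,  0.74360379],
       [-0.00283877,  0.77347521,  0.6338202 ]])}
{'time_s': 0.1, 'joints': array([-5.53718993e+01,  2.20859737e+01,  3.89112903e-01, -2.54276713e-02,
       -6.84109903e+01, -1.48165304e+01]), 'joint_velocities': array([ 0.00984683, -0.09890313,  0.22669356,  0.05394538,  0.07572773,
       -0.02190069]), 'effort': array([-2.40032359e-04, -3.91688633e+01,  1.87936163e+01,  4.23190489e+00,
        1.34873684e-02, -7.30402780e-05]), 'tcp_pos': array([ 0.21172149, -0.58762956,  0.29128287]), 'ee_rot': array([[-9.40867779e-01, -3.38773213e-01, -7.30061820e-04],
       [-3.38773989e-01,  9.40866092e-01,  1.78337819e-03],
       [ 8.27296544e-05,  1.92524903e-03, -9.99998143e-01]]), 'wrist_force': array([-0.48136075,  0.85842918, -0.69064688]), 'moment': array([-0.01929516,  0.01636241,  0.01863827]), 'gripper_width': 0.9974550628162207}
```

View pics/top0.png

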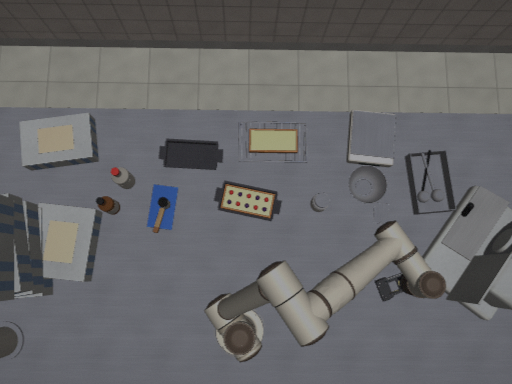

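View pics/side0.png

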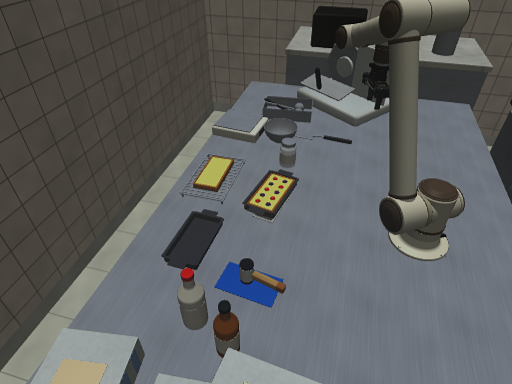

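```bash
cat > h.py <<'E'
import numpy as np, cv2
from station import *
def ray(n,p,z):
    m=camera_model(n); d=np.linalg.inv(m["mtx"])@[p[0],p[1],1]; d=m["orientation"]@(d*[1,-1,-1])
    return m["xyz"]+d*(z-m["xyz"][2])/d[2]
def proj(n,P):
    m=camera_model(n); q=(m["orientation"].T@(np.array(P)-m["xyz"]))*[1,-1,-1]; q=m["mtx"]@q; return q[:2]/q[2]
def biggest(mask,roi):
    x0,y0,x1,y1=roi; k=np.zeros_like(mask); k[y0:y1,x0:x1]=mask[y0:y1,x0:x1]
    c=max(cv2.findContours(k,cv2.RETR_EXTERNAL,cv2.CHAIN_APPROX_NONE)[0],key=cv2.contourArea)
    return c
E
python3 - <<'E'
from h import *
im=cv2.imread("pics/top0.png"); hsv=cv2.cvtColor(im,cv2.COLOR_BGR2HSV); H,S,V=cv2.split(hsv)
def rep(n,c,z,view="top"):
    r=cv2.minAreaRect(c); b=np.array([ray(view,p,z)[:2] for p in cv2.boxPoints(r)])
    w=cv2.minAreaRect((np.array([ray(view,p[0],z)[:2] for p in c])*1000).astype(np.float32))
    print(n,r,cv2.contourArea(c),"world",w)
blue=((H>105)&(H<130)&(S>150)).astype(np.uint8)*255
hand=((H<20)&(S>110)&(V>60)).astype(np.uint8)*255
dark=((V<60)).astype(np.uint8)*255
allm=cv2.bitwise_or(blue,cv2.bitwise_or(hand,dark))
rep("mat",biggest(allm,(140,175,185,240)),.003)
rep("mat blue",biggest(blue,(140,175,185,240)),.003)
rep("handle",biggest(hand,(140,175,185,240)),.051)
rep("head",biggest(dark,(140,175,185,220)),.079)
rep("tin",biggest(dark,(205,175,292,230)),.085)
im2=cv2.imread("pics/side0.png");
a=cv2.resize(im[170:245,135:295],(800,375),interpolation=cv2.INTER_CUBIC)
b=cv2.resize(im2[160:310,160:310],(225*1,225),interpolation=cv2.INTER_CUBIC)
out=np.zeros((600,800,3),np.uint8); out[:375]=a; out[375:,:225]=b
h2=cv2.cvtColor(im2,cv2.COLOR_BGR2HSV)
cv2.imwrite("pics/crop1.png",out)
E
```

```text
mat ((162.270263671875, 206.87835693359375), (23.837848663330078, 42.41493606567383), 9.462322235107422) 768.5 world ((521.0098876953125, 344.7994079589844), (105.01948547363281, 185.42059326171875), 83.23147583007812)
mat blue ((162.270263671875, 206.87835693359375), (23.837848663330078, 42.41493606567383), 9.462322235107422) 646.0 world ((521.0098876953125, 344.7994079589844), (105.01948547363281, 185.42059326171875), 83.23147583007812)
handle ((156.0, 229.5), (5.0, 4.0), 90.0) 15.0 world ((415.6381530761719, 359.1728515625), (21.423320770263672, 16.972530364990234), 2.4611239433288574)
head ((163.50001525878906, 202.50003051757812), (11.31370735168457, 8.485280990600586), 45.0) 67.5 world ((527.8726806640625, 327.2560119628906), (48.952632904052734, 35.58988571166992), 46.20698165893555)
tin ((247.31832885742188, 200.48806762695312), (65.20231628417969, 29.35649299621582), 11.888657569885254) 1636.5 world ((540.2554321289062, -27.141510009765625), (276.0220947265625, 125.65532684326172), 78.7156982421875)
```

View pics/crop1.png

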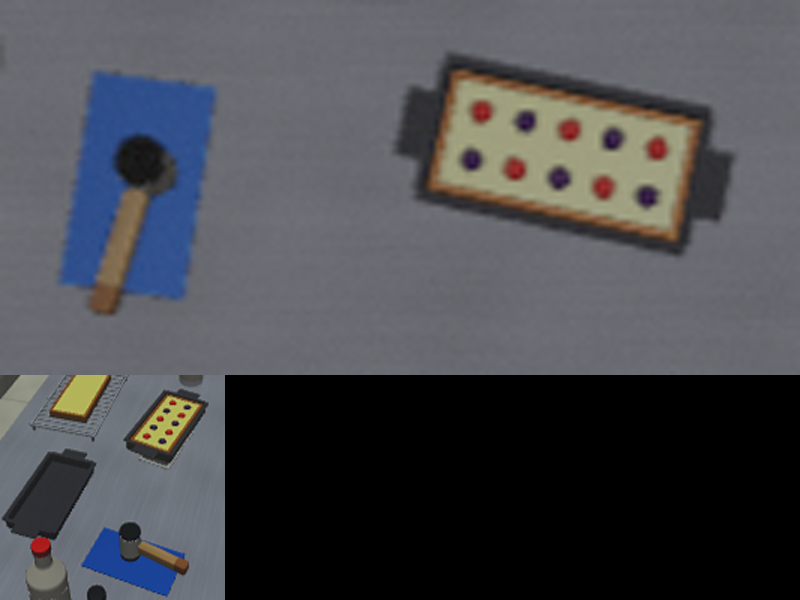

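Run:
```python
from h import *
h=ray("top",(163.0,201.8),.079); e=ray("top",(155.6,232.3),.043)
u=(e-h)[:2]; print("head",h,"end",e,"len",np.hypot(*u)); u/=np.hypot(*u); print("yaw",np.arctan2(-u[1],-u[0]),"grip39",h[:2]+.039*u)
for P in ([*h[:2],.079],[.54,-.027,.088],[.565,.097,.085],[.515,-.151,.085]): print(P,"side",proj("side",P),"top",proj("top",P))
# lug corners & ring corner pts from crop, outer rim corners at z=.085
for p in ((450,58),(711,108),(684,252),(418,195)):
    print("rim corner",ray("top",(p[0]/5+135,p[1]/5+170),.084)*1000)
for p in ((452,70),(703,122),(680,243),(431,190)):
    print("crust corner",ray("top",(p[0]/5+135-.0,p[1]/5+170),.082)*1000)
```

```text
head [0.53081565 0.32950779 0.079     ] end [0.40429277 0.36183376 0.043     ] len 0.13058715662952508
yaw -0.2501437072525861 grip39 [0.49302945 0.33916198]
[np.float64(0.5308156466387803), np.float64(0.32950779390493184), 0.079] side [247.50151961 262.79804679] top [163.  201.8]
[0.54, -0.027, 0.088] side [272.08723782 189.70236502] top [247.20861569 200.34958745]
[0.565, 0.097, 0.085] side [256.98973318 210.18656239] top [218.01939031 194.2773346 ]
[0.515, -0.151, 0.085] side [285.30303485 172.87477826] top [276.46662481 206.65699941]
rim corner [620.33882844  68.44364642  84.        ]
rim corner [ 579.83014509 -154.26844589   84.        ]
rim corner [ 456.53872963 -131.36668004   84.        ]
rim corner [502.21758225  93.29948401  84.        ]
crust corner [610.32640674  66.62318142  82.        ]
crust corner [ 568.00489454 -147.6014861    82.        ]
crust corner [ 464.33788115 -128.12388582   82.        ]
crust corner [506.87825201  82.50718621  82.        ]
```

```bash
python3 -m inch '[{"hand":0,"slide":[5,3,0],"yaw":0},{"hand":0,"slide":[10,7,0],"yaw":-0.1},{"hand":0,"slide":[14,12,0],"yaw":-0.2},{"hand":0,"slide":[18,16.5,0],"yaw":-0.3},{"hand":0,"slide":[22,21,0],"yaw":-0.4},{"hand":0,"slide":[25,26,0],"yaw":-0.5},{"hand":0,"slide":[27,31,0],"yaw":-0.596},{"hand":0,"slide":[28,37,0],"yaw":-0.596},{"hand":0,"slide":[28,43,0],"yaw":-0.596},{"hand":0,"slide":[28,49,0],"yaw":-0.596}]'
python3 -m inch '[{"hand":0,"slide":[0,6,0],"yaw":0},{"hand":0,"slide":[0,12,0],"yaw":0},{"hand":0,"slide":[0,18,0],"yaw":0},{"hand":0,"slide":[0,24,0],"yaw":0},{"hand":0,"slide":[0,30,0],"yaw":0},{"hand":0,"slide":[0,36,0],"yaw":0},{"hand":0,"slide":[0.1,40,0],"yaw":0},{"hand":0,"slide":[0.1,43.7,0],"yaw":0},{"hand":0,"slide":[0.1,43.7,-3],"yaw":0},{"hand":0,"slide":[0.1,43.7,-6],"yaw":0}]'; python3 -c "
from station import *;s=sense();print(s['tcp_pos'],s['ee_rot'],s['joints'])"
```

```text
time_s: 1.35
tcp_pos: [0.4915, -0.096, 0.2918]
ee_rot: [[-0.969, 0.248, -0.001], [0.248, 0.969, 0.0], [0.001, -0.0, -1.0]]
wrist_force: [-0.3, 0.8, 0.1]
gripper_width: 1.003
time_s: 2.6
tcp_pos: [0.4925, 0.3396, 0.231]
ee_rot: [[-0.969, 0.247, -0.0], [0.247, 0.969, -0.0], [0.0, -0.0, -1.0]]
wrist_force: [0.1, -0.1, -0.4]
gripper_width: 0.998
[0.49247564 0.33964689 0.23100862] [[-9.69078908e-01  2.46750607e-01 -4.56994503e-04]
 [ 2.46750640e-01  9.69079007e-01 -1.60623795e-05]
 [ 4.38900378e-04 -1.28329399e-04 -9.99999895e-01]] [ 5.00777049e+01  2.22679932e+01 -8.46339918e+00 -2.26701793e-02
 -5.92861189e+01 -1.54351438e+02]
```

```bash
python3 -m inch '[{"hand":0,"slide":[0,0,-5],"yaw":0},{"hand":0,"slide":[0,0,-10],"yaw":0},{"hand":0,"slide":[0,0,-13.9],"yaw":0},{"hand":0,"slide":[0,0,-13.9],"yaw":0},{"hand":1,"slide":[0,0,-13.9],"yaw":0},{"hand":1,"slide":[0,0,-13.9],"yaw":0},{"hand":1,"slide":[0,0,-13.9],"yaw":0},{"hand":1,"slide":[0,0,-13.9],"yaw":0},{"hand":1,"slide":[0,0,-13.9],"yaw":0},{"hand":1,"slide":[0,0,-13.9],"yaw":0}]'
python3 - <<'E'
from h import *
a=capture("top");b=capture("side");cv2.imwrite("pics/t1.png",a);cv2.imwrite("pics/s1.png",b)
o=np.hstack([cv2.resize(a[170:245,140:215],(400,400),interpolation=2),cv2.resize(b[205:305,200:300],(400,400),interpolation=2)])
cv2.imwrite("pics/v1.png",o);s=sense();print(s['time_s'],s['gripper_width'],s['wrist_force'],s['moment'])
E
```

```text
time_s: 3.85
tcp_pos: [0.4928, 0.339, 0.0933]
ee_rot: [[-0.969, 0.248, 0.0], [0.248, 0.969, 0.0], [-0.0, 0.0, -1.0]]
wrist_force: [0.2, -0.0, 1.0]
gripper_width: 0.406
3.95 0.31077445799730197 [-0.14212506  1.57980063 -0.17630439] [ 0.26038243  0.11678499 -0.00559543]
```

View pics/v1.png

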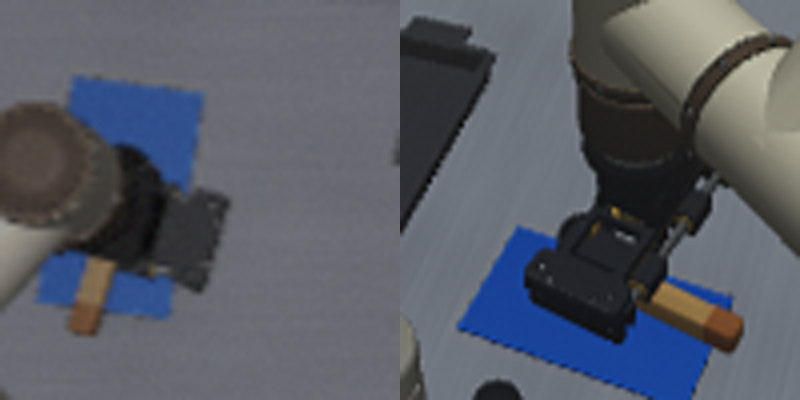

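The picture shows the gripper straddling the handle, still closing. I'll finish closing, then lift.

```bash
python3 -m inch '[{"hand":1,"slide":[0,0,0],"yaw":0},{"hand":1,"slide":[0,0,0],"yaw":0},{"hand":1,"slide":[0,0,0],"yaw":0},{"hand":1,"slide":[0,0,0],"yaw":0},{"hand":1,"slide":[0,0,0],"yaw":0}]'; python3 -c "
from station import *;s=sense();print(s['tcp_pos'],s['wrist_force'],s['moment'])"
python3 -m inch '[{"hand":1,"slide":[0,0,2],"yaw":0},{"hand":1,"slide":[0,0,5],"yaw":0},{"hand":1,"slide":[0,0,9],"yaw":0},{"hand":1,"slide":[0,0,12],"yaw":0},{"hand":1,"slide":[0,0,12],"yaw":0},{"hand":1,"slide":[0,0,12],"yaw":0}]'; python3 -c "
from station import *;s=sense();print(s['tcp_pos'],s['wrist_force'],s['moment'])"
```

```text
time_s: 4.58
tcp_pos: [0.4929, 0.3392, 0.0932]
ee_rot: [[-0.969, 0.247, 0.0], [0.247, 0.969, 0.0], [-0.0, 0.0, -1.0]]
wrist_force: [-0.0, 1.5, -1.1]
gripper_width: 0.254
[0.49289184 0.33915796 0.09324768] [-0.00795379  1.47163761 -1.10550823] [0.40252864 0.02242944 0.08429407]
time_s: 5.32
tcp_pos: [0.4918, 0.338, 0.2113]
ee_rot: [[-0.969, 0.249, -0.003], [0.249, 0.969, -0.002], [0.003, -0.003, -1.0]]
wrist_force: [0.1, -0.2, -3.1]
gripper_width: 0.253
[0.49184597 0.33801942 0.21125103] [ 0.06071504 -0.18555322 -3.05614745] [-0.00668016  0.07685096  0.02867315]
```

```bash
python3 -m inch '[{"hand":1,"slide":[0.5,-4,0],"yaw":0},{"hand":1,"slide":[1.5,-9,0],"yaw":0},{"hand":1,"slide":[2.5,-14,0],"yaw":0},{"hand":1,"slide":[3,-18,0],"yaw":0},{"hand":1,"slide":[3.4,-21,0],"yaw":0},{"hand":1,"slide":[3.4,-22.5,0],"yaw":0},{"hand":1,"slide":[3.4,-22.5,-1.5],"yaw":0},{"hand":1,"slide":[3.4,-22.5,-2],"yaw":0},{"hand":1,"slide":[3.4,-22.5,-2],"yaw":0},{"hand":1,"slide":[3.4,-22.5,-2],"yaw":0}]'
python3 - <<'E'
from h import *
a=capture("top");b=capture("side");cv2.imwrite("pics/t2.png",a);cv2.imwrite("pics/s2.png",b)
o=np.hstack([cv2.resize(a[165:240,200:290],(480,400),interpolation=2),cv2.resize(b[150:230,230:294],(320,400),interpolation=2)])
cv2.imwrite("pics/v2.png",o);s=sense();print(s['time_s'],s['wrist_force'],s['moment'],s['tcp_pos'])
d=np.array([.193,.981]);c=np.array([.538,-.0315])
t=s['tcp_pos']; h=t[:2]+[.0379,-.0096]; print("face in ring y",(h-c)@d, "x",(h-c)@[.981,-.193])
for P in ([*h,t[2]-.090],[*h,t[2]-.014],[*(c+d*.1415),.085],[*(c+d*.1415+[-.0294,.0058]),.085],[*(c+d*.1415-[-.0294,.0058]),.085]):
  p=proj("side",P); q=proj("top",P);print(p,"crop",480+(p-[230,150])*5, "top",(q-[200,165])*5.33)
E
```

```text
time_s: 6.58
tcp_pos: [0.527, 0.1148, 0.1933]
ee_rot: [[-0.969, 0.246, 0.0], [0.246, 0.969, 0.0], [-0.0, 0.0, -1.0]]
wrist_force: [1.0, -0.1, -2.0]
gripper_width: 0.249
6.675 [-0.6858204  -0.34424084 -2.779521  ] [-0.05124627  0.114563   -0.01117429] [0.52703454 0.11455331 0.19355026]
face in ring y 0.13905906725750009 x 8.729914754479334e-05
[256.41955835 207.69102851] crop [612.09779173 768.45514257] top [ 84.80883314 152.10763548]
[256.47075734 190.69362044] crop [612.35378671 683.46810222] top [ 79.51016665 135.3200548 ]
[256.12602595 212.0541811 ] crop [610.63012975 790.27090551] top [ 83.08405566 155.5062423 ]
[263.79978873 214.65709038] crop [648.99894366 803.2854519 ] top [ 74.96954053 191.95189166]
[248.5812811  209.49503419] crop [572.90640551 777.47517093] top [ 91.15628984 119.25049424]
```

View pics/v2.png

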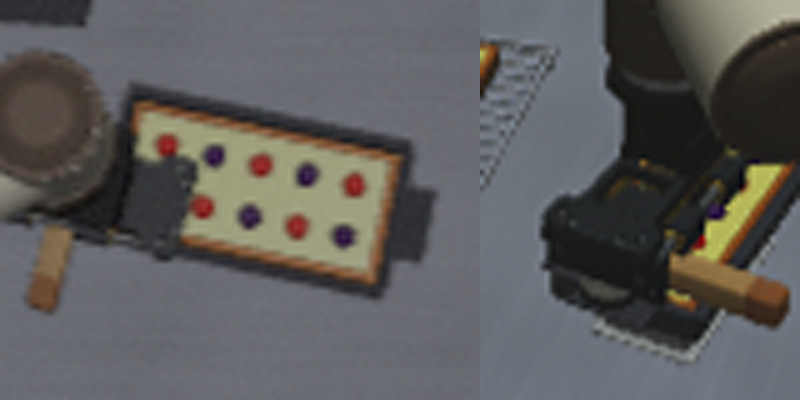

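Run:
```python
from h import *
A=ray("top",(403/5+135,120.5/5+170),.084)[:2];B=ray("top",(728/5+135,186/5+170),.084)[:2]
print(A,B,"mid",(A+B)/2,"len",np.linalg.norm(A-B))
b=cv2.imread("pics/side0.png"); cv2.imwrite("pics/v3.png",cv2.resize(b[160:224,236:306],(700,640),interpolation=2)[:600])
```

```text
[0.56580306 0.10732475] [ 0.51303382 -0.16857221] mid [ 0.53941844 -0.03062373] len 0.28089807531185945
```

View pics/v3.png

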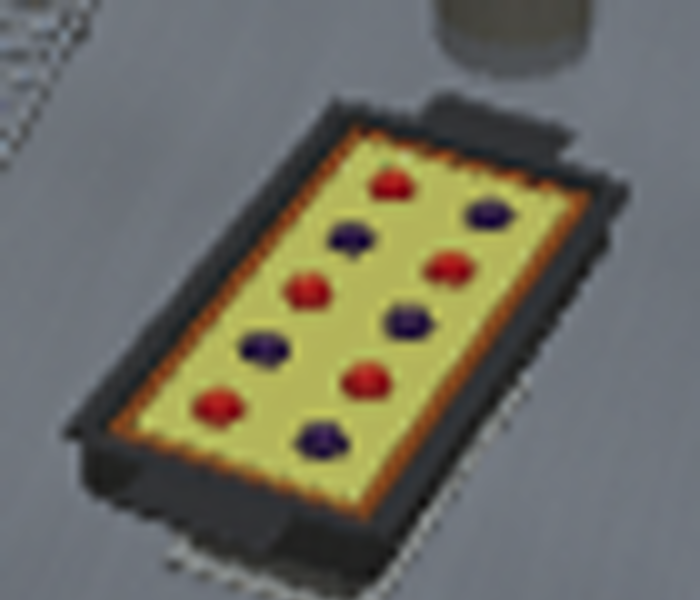

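```bash
cat > chk.py <<'E'
import sys
from station import sense
s=sense();f=s['wrist_force'][2]+2.9;print(round(s['time_s'],2),"face z mm",round((s['tcp_pos'][2]-.0902)*1000,2),"F",round(f,1),"My",s['moment'].round(2))
sys.exit(f>float(sys.argv[1]))
E
python3 -m inch '[{"hand":1,"slide":[-0.05,0,-0.6],"yaw":0},{"hand":1,"slide":[-0.05,0,-1.2],"yaw":0},{"hand":1,"slide":[-0.05,0,-1.5],"yaw":0},{"hand":1,"slide":[-0.05,0,-1.5],"yaw":0}]' >/dev/null; python3 chk.py 5 &&
python3 -m inch '[{"hand":1,"slide":[0,0,-0.1],"yaw":0},{"hand":1,"slide":[0,0,-0.1],"yaw":0},{"hand":1,"slide":[0,0,-0.1],"yaw":0}]' >/dev/null; python3 chk.py 5 &&
python3 -m inch '[{"hand":1,"slide":[0,0,-0.1],"yaw":0},{"hand":1,"slide":[0,0,-0.1],"yaw":0},{"hand":1,"slide":[0,0,-0.1],"yaw":0}]' >/dev/null; python3 chk.py 5 &&
python3 -m inch '[{"hand":1,"slide":[0,0,-0.1],"yaw":0},{"hand":1,"slide":[0,0,-0.1],"yaw":0},{"hand":1,"slide":[0,0,-0.1],"yaw":0}]' >/dev/null; python3 chk.py 5 &&
python3 -m inch '[{"hand":1,"slide":[0,0,-0.1],"yaw":0},{"hand":1,"slide":[0,0,-0.1],"yaw":0},{"hand":1,"slide":[0,0,-0.1],"yaw":0}]' >/dev/null; python3 chk.py 5
```

```text
7.17 face z mm 87.64 F 1.0 My [ 0.01  0.07 -0.04]
7.17 face z mm 87.64 F 1.0 My [ 0.01  0.07 -0.04]
7.17 face z mm 87.64 F 1.0 My [ 0.01  0.07 -0.04]
7.17 face z mm 87.64 F 1.0 My [ 0.01  0.07 -0.04]
7.17 face z mm 87.64 F 1.0 My [ 0.01  0.07 -0.04]False
False
False
False
False
```

```bash
sed -i 's/sys.exit(f>float(sys.argv\[1\]))/sys.exit(int(f>float(sys.argv[1])))/' chk.py
python3 -m inch '[{"hand":1,"slide":[0,0,-0.1],"yaw":0},{"hand":1,"slide":[0,0,-0.1],"yaw":0},{"hand":1,"slide":[0,0,-0.1],"yaw":0}]' >/dev/null; python3 chk.py 5 &&
python3 -m inch '[{"hand":1,"slide":[0,0,-0.1],"yaw":0},{"hand":1,"slide":[0,0,-0.1],"yaw":0},{"hand":1,"slide":[0,0,-0.1],"yaw":0}]' >/dev/null && python3 chk.py 5 &&
python3 -m inch '[{"hand":1,"slide":[0,0,-0.1],"yaw":0},{"hand":1,"slide":[0,0,-0.1],"yaw":0},{"hand":1,"slide":[0,0,-0.1],"yaw":0}]' >/dev/null && python3 chk.py 5 &&
python3 -m inch '[{"hand":1,"slide":[0,0,-0.1],"yaw":0},{"hand":1,"slide":[0,0,-0.1],"yaw":0},{"hand":1,"slide":[0,0,-0.1],"yaw":0}]' >/dev/null && python3 chk.py 5
```

```text
7.55 face z mm 87.19 F 0.6 My [-0.05  0.09  0.01]
7.92 face z mm 86.05 F -0.4 My [-0.04  0.04 -0.03]
8.3 face z mm 85.05 F 0.0 My [-0.02  0.12  0.02]
8.68 face z mm 84.29 F 4.0 My [0.12 0.43 0.03]
```

```bash
python3 -m inch '[{"hand":1,"slide":[0,0,-0.05],"yaw":0},{"hand":1,"slide":[0,0,-0.05],"yaw":0},{"hand":1,"slide":[0,0,-0.05],"yaw":0}]' >/dev/null; python3 chk.py 8.5 &&
python3 -m inch '[{"hand":1,"slide":[0,0,-0.05],"yaw":0},{"hand":1,"slide":[0,0,-0.05],"yaw":0},{"hand":1,"slide":[0,0,-0.05],"yaw":0}]' >/dev/null && python3 chk.py 8.5 &&
python3 -m inch '[{"hand":1,"slide":[0,0,-0.05],"yaw":0},{"hand":1,"slide":[0,0,-0.05],"yaw":0},{"hand":1,"slide":[0,0,-0.05],"yaw":0}]' >/dev/null && python3 chk.py 8.5 &&
python3 -m inch '[{"hand":1,"slide":[0,0,-0.05],"yaw":0},{"hand":1,"slide":[0,0,-0.05],"yaw":0},{"hand":1,"slide":[0,0,-0.05],"yaw":0}]' >/dev/null && python3 chk.py 8.5
```

```text
9.05 face z mm 83.81 F 5.8 My [0.29 0.91 0.01]
9.43 face z mm 83.51 F 6.6 My [ 0.41  1.17 -0.08]
9.8 face z mm 83.33 F 9.5 My [ 0.24  1.19 -0.04]
```

```bash
python3 -m inch '[{"hand":1,"slide":[0,0,-0.05],"yaw":0},{"hand":1,"slide":[0,0,-0.05],"yaw":0},{"hand":1,"slide":[0,0,-0.05],"yaw":0}]' |grep -A9 wrist; python3 chk.py 11 &&
python3 -m inch '[{"hand":1,"slide":[0,0,-0.05],"yaw":0},{"hand":1,"slide":[0,0,-0.05],"yaw":0},{"hand":1,"slide":[0,0,-0.05],"yaw":0}]' >/dev/null && python3 chk.py 11 &&
python3 -m inch '[{"hand":1,"slide":[0,0,-0.05],"yaw":0},{"hand":1,"slide":[0,0,-0.05],"yaw":0},{"hand":1,"slide":[0,0,-0.05],"yaw":0}]' >/dev/null && python3 chk.py 11
```

```text
wrist_force: [-5.4, 2.4, 7.4]
gripper_width: 0.246
10.18 face z mm 83.05 F 10.3 My [0.32 1.4  0.02]
10.55 face z mm 82.71 F 12.1 My [ 0.3   1.37 -0.06]
```

```bash
sed -i 's/;print(round/;import numpy as np;w=s["wrist_force"];print("|F|",round(float(np.hypot(f,np.hypot(w[0],w[1]))),1),w[:2].round(1),round/' chk.py
python3 chk.py 14&&python3 -m inch '[{"hand":1,"slide":[0,0,-0.05],"yaw":0},{"hand":1,"slide":[0,0,-0.05],"yaw":0},{"hand":1,"slide":[0,0,-0.05],"yaw":0}]' |grep -A9 wrist; python3 chk.py 13 &&
python3 -m inch '[{"hand":1,"slide":[0,0,-0.05],"yaw":0},{"hand":1,"slide":[0,0,-0.05],"yaw":0},{"hand":1,"slide":[0,0,-0.05],"yaw":0}]' >/dev/null && python3 chk.py 13 &&
python3 -m inch '[{"hand":1,"slide":[0,0,-0.05],"yaw":0},{"hand":1,"slide":[0,0,-0.05],"yaw":0},{"hand":1,"slide":[0,0,-0.05],"yaw":0}]' >/dev/null && python3 chk.py 13
```

```text
|F| 13.3 [-5.2  2.2] 10.55 face z mm 82.71 F 12.1 My [ 0.3   1.37 -0.06]
wrist_force: [-5.8, 1.6, 9.8]
gripper_width: 0.251
|F| 14.0 [-5.8  1.6] 10.93 face z mm 82.46 F 12.7 My [ 0.35  1.48 -0.08]
|F| 14.3 [-6.1  3.3] 11.3 face z mm 82.24 F 12.5 My [0.32 1.56 0.01]
|F| 16.6 [-7.3  1.8] 11.68 face z mm 81.99 F 14.8 My [ 0.34  1.81 -0.07]
```

```bash
python3 -m inch '[{"hand":1,"slide":[0,0,1],"yaw":0},{"hand":1,"slide":[0,0,3.5],"yaw":0},{"hand":1,"slide":[-1,-5,3.5],"yaw":0},{"hand":1,"slide":[-2,-11,3.5],"yaw":0},{"hand":1,"slide":[-3.3,-17,3.5],"yaw":0},{"hand":1,"slide":[-4.4,-22.5,3.5],"yaw":0},{"hand":1,"slide":[-5.3,-26,3.5],"yaw":0},{"hand":1,"slide":[-5.3,-27.1,3.5],"yaw":0},{"hand":1,"slide":[-5.3,-27.1,2],"yaw":0},{"hand":1,"slide":[-5.3,-27.1,2],"yaw":0}]'; python3 chk.py 9
python3 - <<'E'
from h import *
a=capture("top");b=capture("side");cv2.imwrite("pics/t3.png",a);cv2.imwrite("pics/s3.png",b)
o=np.hstack([cv2.resize(a[165:240,205:295],(480,400),interpolation=2),cv2.resize(b[130:210,250:314],(320,400),interpolation=2)])
cv2.imwrite("pics/v4.png",o)
E
```

```text
time_s: 12.92
tcp_pos: [0.4728, -0.1568, 0.189]
ee_rot: [[-0.969, 0.248, -0.003], [0.248, 0.969, 0.0], [0.003, -0.0, -1.0]]
wrist_force: [-0.2, -0.0, -1.9]
gripper_width: 0.251
|F| 1.0 [-0.2 -0. ] 12.93 face z mm 98.78 F 1.0 My [ 0.02  0.08 -0.01]
```

View pics/v4.png

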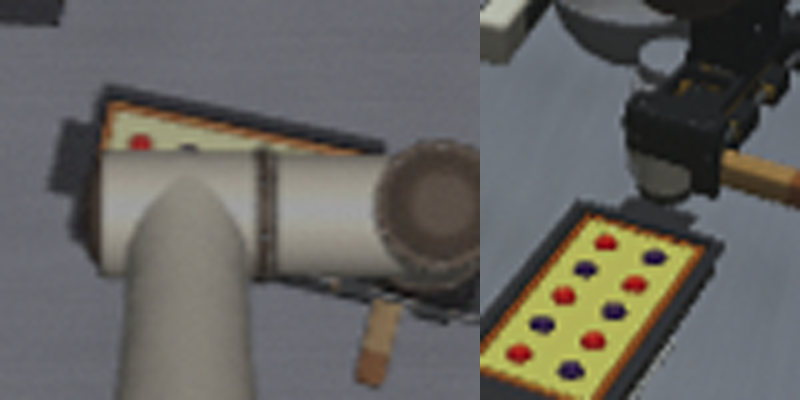

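```bash
python3 -m inch '[{"hand":1,"slide":[0,0,-0.5],"yaw":0},{"hand":1,"slide":[0,0,-1],"yaw":0},{"hand":1,"slide":[0,0,-1.2],"yaw":0},{"hand":1,"slide":[0,0,-1.2],"yaw":0}]' >/dev/null; python3 chk.py 3 &&
python3 -m inch '[{"hand":1,"slide":[0,0,-0.1],"yaw":0},{"hand":1,"slide":[0,0,-0.1],"yaw":0}]' >/dev/null && python3 chk.py 4 &&
python3 -m inch '[{"hand":1,"slide":[0,0,-0.1],"yaw":0},{"hand":1,"slide":[0,0,-0.1],"yaw":0}]' >/dev/null && python3 chk.py 6 &&
python3 -m inch '[{"hand":1,"slide":[0,0,-0.1],"yaw":0},{"hand":1,"slide":[0,0,-0.1],"yaw":0}]' >/dev/null && python3 chk.py 8 &&
python3 -m inch '[{"hand":1,"slide":[0,0,-0.1],"yaw":0},{"hand":1,"slide":[0,0,-0.1],"yaw":0}]' >/dev/null && python3 chk.py 8 &&
python3 -m inch '[{"hand":1,"slide":[0,0,-0.1],"yaw":0},{"hand":1,"slide":[0,0,-0.1],"yaw":0}]' >/dev/null && python3 chk.py 8 &&
python3 -m inch '[{"hand":1,"slide":[0,0,-0.1],"yaw":0},{"hand":1,"slide":[0,0,-0.1],"yaw":0}]' >/dev/null && python3 chk.py 8
```

```text
|F| 0.9 [-0.3 -0.4] 13.53 face z mm 87.87 F 0.7 My [-0.02  0.11 -0.01]
|F| 0.9 [0.  0.1] 13.78 face z mm 87.09 F -0.9 My [ 0.02  0.07 -0.04]
|F| 0.2 [-0.1 -0. ] 14.03 face z mm 85.99 F 0.1 My [-0.02  0.03 -0.01]
|F| 0.9 [0.7 0.4] 14.28 face z mm 84.98 F 0.4 My [0.01 0.08 0.02]
|F| 3.4 [-1.1  0.2] 14.53 face z mm 84.3 F 3.2 My [0.06 0.28 0.01]
|F| 7.6 [-3.5  0.8] 14.78 face z mm 83.56 F 6.7 My [0.2  0.71 0.04]
|F| 10.1 [-4.   0.9] 15.03 face z mm 82.79 F 9.2 My [0.35 1.01 0.08]
```

```bash
python3 -m inch '[{"hand":1,"slide":[0,0,-0.1],"yaw":0},{"hand":1,"slide":[0,0,-0.1],"yaw":0}]' >/dev/null; python3 chk.py 11.5 &&
python3 -m inch '[{"hand":1,"slide":[0,0,-0.05],"yaw":0},{"hand":1,"slide":[0,0,-0.05],"yaw":0}]' >/dev/null && python3 chk.py 12.5 &&
python3 -m inch '[{"hand":1,"slide":[0,0,-0.05],"yaw":0},{"hand":1,"slide":[0,0,-0.05],"yaw":0}]' >/dev/null && python3 chk.py 13 &&
python3 -m inch '[{"hand":1,"slide":[0,0,-0.05],"yaw":0},{"hand":1,"slide":[0,0,-0.05],"yaw":0}]' >/dev/null && python3 chk.py 13 &&
python3 -m inch '[{"hand":1,"slide":[0,0,-0.05],"yaw":0},{"hand":1,"slide":[0,0,-0.05],"yaw":0}]' >/dev/null && python3 chk.py 13 &&
python3 -m inch '[{"hand":1,"slide":[0,0,-0.05],"yaw":0},{"hand":1,"slide":[0,0,-0.05],"yaw":0}]' >/dev/null && python3 chk.py 13
```

```text
|F| 10.7 [-4.1  0.5] 15.28 face z mm 81.89 F 9.9 My [0.24 1.01 0.04]
|F| 12.5 [-5.4  0.3] 15.53 face z mm 81.6 F 11.3 My [0.33 1.2  0.04]
|F| 13.4 [-5.1  1.4] 15.78 face z mm 81.31 F 12.3 My [0.48 1.33 0.04]
|F| 14.3 [-5.4  1.1] 16.02 face z mm 81.07 F 13.2 My [0.54 1.48 0.04]
```

```bash
python3 -m inch '[{"hand":1,"slide":[0,0,1],"yaw":0},{"hand":1,"slide":[0,0,3.6],"yaw":0},{"hand":1,"slide":[1,5,3.6],"yaw":0},{"hand":1,"slide":[2,11,3.6],"yaw":0},{"hand":1,"slide":[3.3,17,3.6],"yaw":0},{"hand":1,"slide":[4.4,22.5,3.6],"yaw":0},{"hand":1,"slide":[5.3,27.1,3.6],"yaw":0},{"hand":1,"slide":[5.3,27.1,1.5],"yaw":0},{"hand":1,"slide":[5.3,27.1,0.8],"yaw":0},{"hand":1,"slide":[5.3,27.1,0.8],"yaw":0}]'|grep tcp; python3 chk.py 4 &&
python3 -m inch '[{"hand":1,"slide":[0,0,-0.1],"yaw":0},{"hand":1,"slide":[0,0,-0.1],"yaw":0}]' >/dev/null && python3 chk.py 4 &&
python3 -m inch '[{"hand":1,"slide":[0,0,-0.1],"yaw":0},{"hand":1,"slide":[0,0,-0.1],"yaw":0}]' >/dev/null && python3 chk.py 8 &&
python3 -m inch '[{"hand":1,"slide":[0,0,-0.1],"yaw":0},{"hand":1,"slide":[0,0,-0.1],"yaw":0}]' >/dev/null && python3 chk.py 8 &&
python3 -m inch '[{"hand":1,"slide":[0,0,-0.1],"yaw":0},{"hand":1,"slide":[0,0,-0.1],"yaw":0}]' >/dev/null && python3 chk.py 8 &&
python3 -m inch '[{"hand":1,"slide":[0,0,-0.1],"yaw":0},{"hand":1,"slide":[0,0,-0.1],"yaw":0}]' >/dev/null && python3 chk.py 8 &&
python3 -m inch '[{"hand":1,"slide":[0,0,-0.1],"yaw":0},{"hand":1,"slide":[0,0,-0.1],"yaw":0}]' >/dev/null && python3 chk.py 8
```

```text
tcp_pos: [0.5261, 0.1135, 0.1771]
|F| 0.5 [ 0.2 -0.2] 17.27 face z mm 86.86 F 0.4 My [-0.03  0.1  -0.02]
|F| 0.6 [ 0.3 -0.2] 17.52 face z mm 87.17 F 0.5 My [-0.06  0.11  0.07]
|F| 0.7 [0.3 0.3] 17.77 face z mm 85.7 F -0.5 My [-0.02  0.04 -0.  ]
|F| 0.9 [ 0.7 -0.3] 18.02 face z mm 84.46 F -0.4 My [-0.02  0.12  0.01]
|F| 1.1 [-1.   0.3] 18.27 face z mm 83.64 F -0.1 My [ 0.03  0.15 -0.02]
|F| 4.3 [-2.2  0.2] 18.52 face z mm 82.96 F 3.7 My [ 0.14  0.57 -0.02]
|F| 9.4 [-4.2  0.3] 18.77 face z mm 82.34 F 8.4 My [ 0.21  0.99 -0.03]
```

```bash
python3 -m inch '[{"hand":1,"slide":[0,0,-0.05],"yaw":0},{"hand":1,"slide":[0,0,-0.05],"yaw":0}]' >/dev/null; python3 chk.py 13 &&
python3 -m inch '[{"hand":1,"slide":[0,0,-0.05],"yaw":0},{"hand":1,"slide":[0,0,-0.05],"yaw":0}]' >/dev/null && python3 chk.py 13 &&
python3 -m inch '[{"hand":1,"slide":[0,0,-0.05],"yaw":0},{"hand":1,"slide":[0,0,-0.05],"yaw":0}]' >/dev/null && python3 chk.py 13 &&
python3 -m inch '[{"hand":1,"slide":[0,0,-0.05],"yaw":0},{"hand":1,"slide":[0,0,-0.05],"yaw":0}]' >/dev/null && python3 chk.py 13 &&
python3 -m inch '[{"hand":1,"slide":[0,0,-0.05],"yaw":0},{"hand":1,"slide":[0,0,-0.05],"yaw":0}]' >/dev/null && python3 chk.py 13 &&
python3 -m inch '[{"hand":1,"slide":[0,0,-0.05],"yaw":0},{"hand":1,"slide":[0,0,-0.05],"yaw":0}]' >/dev/null && python3 chk.py 13 &&
python3 -m inch '[{"hand":1,"slide":[0,0,-0.05],"yaw":0},{"hand":1,"slide":[0,0,-0.05],"yaw":0}]' >/dev/null && python3 chk.py 13 &&
python3 -m inch '[{"hand":1,"slide":[0,0,-0.05],"yaw":0},{"hand":1,"slide":[0,0,-0.05],"yaw":0}]' >/dev/null && python3 chk.py 13 &&
python3 -m inch '[{"hand":1,"slide":[0,0,-0.05],"yaw":0},{"hand":1,"slide":[0,0,-0.05],"yaw":0}]' >/dev/null && python3 chk.py 13
```

```text
|F| 10.3 [-4.8  1.2] 19.02 face z mm 82.15 F 9.0 My [ 0.19  1.24 -0.04]
|F| 11.1 [-5.1  0.4] 19.27 face z mm 81.81 F 9.9 My [ 0.24  1.29 -0.06]
|F| 11.6 [-5.2  2.8] 19.52 face z mm 81.37 F 9.9 My [ 0.19  1.32 -0.04]
|F| 11.9 [-5.1  2.1] 19.77 face z mm 80.92 F 10.5 My [ 0.21  1.36 -0.02]
|F| 14.3 [-6.5  2.1] 20.02 face z mm 80.62 F 12.6 My [0.19 1.47 0.01]
|F| 15.6 [-6.5  2.2] 20.27 face z mm 80.38 F 14.0 My [0.25 1.7  0.01]
```

```bash
python3 -m inch '[{"hand":1,"slide":[0,0,1],"yaw":0},{"hand":1,"slide":[0,0,3.6],"yaw":0},{"hand":1,"slide":[-1,-5,3.6],"yaw":0},{"hand":1,"slide":[-2,-11,3.6],"yaw":0},{"hand":1,"slide":[-3.3,-17,3.6],"yaw":0},{"hand":1,"slide":[-4.4,-22.5,3.6],"yaw":0},{"hand":1,"slide":[-5.3,-27.1,3.6],"yaw":0},{"hand":1,"slide":[-5.3,-27.1,1.5],"yaw":0},{"hand":1,"slide":[-5.3,-27.1,0.7],"yaw":0},{"hand":1,"slide":[-5.3,-27.1,0.7],"yaw":0}]'|grep tcp; python3 chk.py 4 &&
python3 -m inch '[{"hand":1,"slide":[0,0,-0.1],"yaw":0},{"hand":1,"slide":[0,0,-0.1],"yaw":0}]' >/dev/null && python3 chk.py 4 &&
python3 -m inch '[{"hand":1,"slide":[0,0,-0.1],"yaw":0},{"hand":1,"slide":[0,0,-0.1],"yaw":0}]' >/dev/null && python3 chk.py 7 &&
python3 -m inch '[{"hand":1,"slide":[0,0,-0.1],"yaw":0},{"hand":1,"slide":[0,0,-0.1],"yaw":0}]' >/dev/null && python3 chk.py 7 &&
python3 -m inch '[{"hand":1,"slide":[0,0,-0.1],"yaw":0},{"hand":1,"slide":[0,0,-0.1],"yaw":0}]' >/dev/null && python3 chk.py 7 &&
python3 -m inch '[{"hand":1,"slide":[0,0,-0.1],"yaw":0},{"hand":1,"slide":[0,0,-0.1],"yaw":0}]' >/dev/null && python3 chk.py 7
echo; python3 chk.py 9 &&
python3 -m inch '[{"hand":1,"slide":[0,0,-0.05],"yaw":0},{"hand":1,"slide":[0,0,-0.05],"yaw":0}]' >/dev/null && python3 chk.py 13 &&
python3 -m inch '[{"hand":1,"slide":[0,0,-0.05],"yaw":0},{"hand":1,"slide":[0,0,-0.05],"yaw":0}]' >/dev/null && python3 chk.py 13 &&
python3 -m inch '[{"hand":1,"slide":[0,0,-0.05],"yaw":0},{"hand":1,"slide":[0,0,-0.05],"yaw":0}]' >/dev/null && python3 chk.py 13 &&
python3 -m inch '[{"hand":1,"slide":[0,0,-0.05],"yaw":0},{"hand":1,"slide":[0,0,-0.05],"yaw":0}]' >/dev/null && python3 chk.py 13 &&
python3 -m inch '[{"hand":1,"slide":[0,0,-0.05],"yaw":0},{"hand":1,"slide":[0,0,-0.05],"yaw":0}]' >/dev/null && python3 chk.py 13 &&
python3 -m inch '[{"hand":1,"slide":[0,0,-0.05],"yaw":0},{"hand":1,"slide":[0,0,-0.05],"yaw":0}]' >/dev/null && python3 chk.py 13 &&
python3 -m inch '[{"hand":1,"slide":[0,0,-0.05],"yaw":0},{"hand":1,"slide":[0,0,-0.05],"yaw":0}]' >/dev/null && python3 chk.py 13
```

```text
tcp_pos: [0.4732, -0.1567, 0.1752]
|F| 0.7 [-0.  -0.6] 21.52 face z mm 84.96 F 0.3 My [-0.02  0.03 -0.03]
|F| 0.5 [0.1 0.3] 21.77 face z mm 85.03 F 0.3 My [0.01 0.07 0.01]
|F| 0.8 [0.  0.6] 22.02 face z mm 83.64 F -0.5 My [-0.05  0.1  -0.  ]
|F| 1.3 [-0.2  0.5] 22.27 face z mm 82.64 F 1.2 My [0.13 0.17 0.01]
|F| 4.4 [-2.4  0.7] 22.52 face z mm 81.92 F 3.6 My [0.28 0.4  0.  ]
|F| 9.8 [-3.2  1.7] 22.77 face z mm 81.26 F 9.1 My [0.38 0.83 0.02]

|F| 9.8 [-3.2  1.7] 22.77 face z mm 81.26 F 9.1 My [0.38 0.83 0.02]
```

```bash
python3 -m inch '[{"hand":1,"slide":[0,0,-0.05],"yaw":0},{"hand":1,"slide":[0,0,-0.05],"yaw":0}]' >/dev/null && python3 chk.py 13 &&
python3 -m inch '[{"hand":1,"slide":[0,0,-0.05],"yaw":0},{"hand":1,"slide":[0,0,-0.05],"yaw":0}]' >/dev/null && python3 chk.py 13 &&
python3 -m inch '[{"hand":1,"slide":[0,0,-0.05],"yaw":0},{"hand":1,"slide":[0,0,-0.05],"yaw":0}]' >/dev/null && python3 chk.py 13 &&
python3 -m inch '[{"hand":1,"slide":[0,0,-0.05],"yaw":0},{"hand":1,"slide":[0,0,-0.05],"yaw":0}]' >/dev/null && python3 chk.py 13 &&
python3 -m inch '[{"hand":1,"slide":[0,0,-0.05],"yaw":0},{"hand":1,"slide":[0,0,-0.05],"yaw":0}]' >/dev/null && python3 chk.py 13 &&
python3 -m inch '[{"hand":1,"slide":[0,0,-0.05],"yaw":0},{"hand":1,"slide":[0,0,-0.05],"yaw":0}]' >/dev/null && python3 chk.py 13 &&
python3 -m inch '[{"hand":1,"slide":[0,0,-0.05],"yaw":0},{"hand":1,"slide":[0,0,-0.05],"yaw":0}]' >/dev/null && python3 chk.py 13 &&
python3 -m inch '[{"hand":1,"slide":[0,0,-0.05],"yaw":0},{"hand":1,"slide":[0,0,-0.05],"yaw":0}]' >/dev/null && python3 chk.py 13 &&
python3 -m inch '[{"hand":1,"slide":[0,0,-0.05],"yaw":0},{"hand":1,"slide":[0,0,-0.05],"yaw":0}]' >/dev/null && python3 chk.py 13
```

```text
|F| 10.8 [-4.1  1.4] 23.02 face z mm 81.01 F 9.9 My [0.49 0.99 0.02]
|F| 11.2 [-5.   1.7] 23.27 face z mm 80.61 F 9.9 My [0.51 0.93 0.07]
|F| 12.5 [-4.2  1.4] 23.52 face z mm 80.19 F 11.7 My [0.54 1.06 0.06]
|F| 13.2 [-5.8  1.7] 23.77 face z mm 79.89 F 11.8 My [0.63 1.13 0.04]
|F| 14.0 [-4.6  2.2] 24.02 face z mm 79.57 F 13.0 My [0.77 1.33 0.03]
```

```bash
python3 -m inch '[{"hand":1,"slide":[0,0,1],"yaw":0},{"hand":1,"slide":[0,0,3.8],"yaw":0},{"hand":1,"slide":[1,5,3.8],"yaw":0},{"hand":1,"slide":[2,11,3.8],"yaw":0},{"hand":1,"slide":[3.3,17,3.8],"yaw":0},{"hand":1,"slide":[4.4,22.5,3.8],"yaw":0},{"hand":1,"slide":[5.3,27.1,3.8],"yaw":0},{"hand":1,"slide":[5.3,27.1,1.5],"yaw":0},{"hand":1,"slide":[5.3,27.1,0.6],"yaw":0},{"hand":1,"slide":[5.3,27.1,0.6],"yaw":0}]'|grep tcp; python3 chk.py 4 &&
python3 -m inch '[{"hand":1,"slide":[0,0,-0.1],"yaw":0},{"hand":1,"slide":[0,0,-0.1],"yaw":0}]' >/dev/null && python3 chk.py 4 &&
python3 -m inch '[{"hand":1,"slide":[0,0,-0.1],"yaw":0},{"hand":1,"slide":[0,0,-0.1],"yaw":0}]' >/dev/null && python3 chk.py 7 &&
python3 -m inch '[{"hand":1,"slide":[0,0,-0.1],"yaw":0},{"hand":1,"slide":[0,0,-0.1],"yaw":0}]' >/dev/null && python3 chk.py 7 &&
python3 -m inch '[{"hand":1,"slide":[0,0,-0.1],"yaw":0},{"hand":1,"slide":[0,0,-0.1],"yaw":0}]' >/dev/null && python3 chk.py 7 &&
python3 -m inch '[{"hand":1,"slide":[0,0,-0.1],"yaw":0},{"hand":1,"slide":[0,0,-0.1],"yaw":0}]' >/dev/null && python3 chk.py 7
echo; python3 chk.py 12 &&
python3 -m inch '[{"hand":1,"slide":[0,0,-0.05],"yaw":0},{"hand":1,"slide":[0,0,-0.05],"yaw":0}]' >/dev/null && python3 chk.py 13 &&
python3 -m inch '[{"hand":1,"slide":[0,0,-0.05],"yaw":0},{"hand":1,"slide":[0,0,-0.05],"yaw":0}]' >/dev/null && python3 chk.py 13 &&
python3 -m inch '[{"hand":1,"slide":[0,0,-0.05],"yaw":0},{"hand":1,"slide":[0,0,-0.05],"yaw":0}]' >/dev/null && python3 chk.py 13 &&
python3 -m inch '[{"hand":1,"slide":[0,0,-0.05],"yaw":0},{"hand":1,"slide":[0,0,-0.05],"yaw":0}]' >/dev/null && python3 chk.py 13 &&
python3 -m inch '[{"hand":1,"slide":[0,0,-0.05],"yaw":0},{"hand":1,"slide":[0,0,-0.05],"yaw":0}]' >/dev/null && python3 chk.py 13 &&
python3 -m inch '[{"hand":1,"slide":[0,0,-0.05],"yaw":0},{"hand":1,"slide":[0,0,-0.05],"yaw":0}]' >/dev/null && python3 chk.py 13 &&
python3 -m inch '[{"hand":1,"slide":[0,0,-0.05],"yaw":0},{"hand":1,"slide":[0,0,-0.05],"yaw":0}]' >/dev/null && python3 chk.py 13 &&
python3 -m inch '[{"hand":1,"slide":[0,0,-0.05],"yaw":0},{"hand":1,"slide":[0,0,-0.05],"yaw":0}]' >/dev/null && python3 chk.py 13
```

```text
tcp_pos: [0.5262, 0.1135, 0.1737]
|F| 1.4 [-1.  -0.9] 25.27 face z mm 83.49 F 0.3 My [-0.09  0.01  0.04]
|F| 0.7 [-0.3 -0.6] 25.52 face z mm 83.61 F 0.3 My [-0.01  0.02  0.04]
|F| 0.8 [-0.4 -0.6] 25.77 face z mm 82.22 F -0.3 My [-0.04  0.04 -0.  ]
|F| 3.9 [-1.5 -0.1] 26.02 face z mm 81.41 F 3.6 My [-0.17  0.36 -0.04]
|F| 9.8 [-4.7  0.1] 26.27 face z mm 80.67 F 8.6 My [-0.07  0.97 -0.06]

|F| 9.8 [-4.7  0.1] 26.27 face z mm 80.67 F 8.6 My [-0.07  0.97 -0.06]
|F| 11.6 [-5.1 -0.2] 26.52 face z mm 80.41 F 10.4 My [-0.06  1.25 -0.07]
|F| 11.9 [-5.3  0.5] 26.77 face z mm 80.02 F 10.6 My [-0.01  1.32 -0.08]
|F| 11.9 [-4.7  0.2] 27.02 face z mm 79.56 F 10.9 My [-0.02  1.31 -0.03]
|F| 12.7 [-5.7  1.2] 27.27 face z mm 79.22 F 11.3 My [-0.06  1.44 -0.09]
|F| 14.3 [-5.6  1. ] 27.52 face z mm 78.95 F 13.1 My [-0.04  1.61 -0.15]
```

```bash
python3 -m inch '[{"hand":1,"slide":[0,0,1],"yaw":0},{"hand":1,"slide":[0,0,3.9],"yaw":0},{"hand":1,"slide":[-1,-5,3.9],"yaw":0},{"hand":1,"slide":[-2,-11,3.9],"yaw":0},{"hand":1,"slide":[-3.3,-17,3.9],"yaw":0},{"hand":1,"slide":[-4.4,-22.5,3.9],"yaw":0},{"hand":1,"slide":[-5.3,-27.1,3.9],"yaw":0},{"hand":1,"slide":[-5.3,-27.1,1.5],"yaw":0},{"hand":1,"slide":[-5.3,-27.1,0.6],"yaw":0},{"hand":1,"slide":[-5.3,-27.1,0.6],"yaw":0}]'|grep tcp; python3 chk.py 4 &&
python3 -m inch '[{"hand":1,"slide":[0,0,-0.1],"yaw":0},{"hand":1,"slide":[0,0,-0.1],"yaw":0}]' >/dev/null && python3 chk.py 4 &&
python3 -m inch '[{"hand":1,"slide":[0,0,-0.1],"yaw":0},{"hand":1,"slide":[0,0,-0.1],"yaw":0}]' >/dev/null && python3 chk.py 7 &&
python3 -m inch '[{"hand":1,"slide":[0,0,-0.1],"yaw":0},{"hand":1,"slide":[0,0,-0.1],"yaw":0}]' >/dev/null && python3 chk.py 7 &&
python3 -m inch '[{"hand":1,"slide":[0,0,-0.1],"yaw":0},{"hand":1,"slide":[0,0,-0.1],"yaw":0}]' >/dev/null && python3 chk.py 7 &&
python3 -m inch '[{"hand":1,"slide":[0,0,-0.1],"yaw":0},{"hand":1,"slide":[0,0,-0.1],"yaw":0}]' >/dev/null && python3 chk.py 7
echo; python3 chk.py 12 &&
python3 -m inch '[{"hand":1,"slide":[0,0,-0.05],"yaw":0},{"hand":1,"slide":[0,0,-0.05],"yaw":0}]' >/dev/null && python3 chk.py 13.5 &&
python3 -m inch '[{"hand":1,"slide":[0,0,-0.05],"yaw":0},{"hand":1,"slide":[0,0,-0.05],"yaw":0}]' >/dev/null && python3 chk.py 13.5 &&
python3 -m inch '[{"hand":1,"slide":[0,0,-0.05],"yaw":0},{"hand":1,"slide":[0,0,-0.05],"yaw":0}]' >/dev/null && python3 chk.py 13.5 &&
python3 -m inch '[{"hand":1,"slide":[0,0,-0.05],"yaw":0},{"hand":1,"slide":[0,0,-0.05],"yaw":0}]' >/dev/null && python3 chk.py 13.5 &&
python3 -m inch '[{"hand":1,"slide":[0,0,-0.05],"yaw":0},{"hand":1,"slide":[0,0,-0.05],"yaw":0}]' >/dev/null && python3 chk.py 13.5 &&
python3 -m inch '[{"hand":1,"slide":[0,0,-0.05],"yaw":0},{"hand":1,"slide":[0,0,-0.05],"yaw":0}]' >/dev/null && python3 chk.py 13.5 &&
python3 -m inch '[{"hand":1,"slide":[0,0,-0.05],"yaw":0},{"hand":1,"slide":[0,0,-0.05],"yaw":0}]' >/dev/null && python3 chk.py 13.5 &&
python3 -m inch '[{"hand":1,"slide":[0,0,-0.05],"yaw":0},{"hand":1,"slide":[0,0,-0.05],"yaw":0}]' >/dev/null && python3 chk.py 13.5
```

```text
tcp_pos: [0.4734, -0.1567, 0.1731]
|F| 0.9 [0.1 0.6] 28.77 face z mm 82.95 F 0.7 My [ 0.01  0.09 -0.01]
|F| 1.4 [-0.7 -1.2] 29.02 face z mm 83.06 F 0.1 My [-0.03  0.08  0.03]
|F| 0.3 [-0.3  0.1] 29.27 face z mm 81.66 F -0.0 My [0.03 0.14 0.04]
|F| 2.9 [-1.5  0.4] 29.52 face z mm 80.81 F 2.5 My [0.29 0.28 0.03]
|F| 7.7 [-3.3  1. ] 29.77 face z mm 80.03 F 6.9 My [0.37 0.65 0.04]
|F| 9.5 [-3.5  1.3] 30.02 face z mm 79.25 F 8.7 My [0.49 0.89 0.09]

|F| 9.5 [-3.5  1.3] 30.02 face z mm 79.25 F 8.7 My [0.49 0.89 0.09]
|F| 12.0 [-4.4  2.2] 30.27 face z mm 78.95 F 11.0 My [0.6  1.02 0.09]
|F| 12.5 [-5.   1.8] 30.52 face z mm 78.63 F 11.3 My [0.67 1.17 0.11]
|F| 12.8 [-5.4  1. ] 30.77 face z mm 78.18 F 11.6 My [0.56 1.18 0.05]
|F| 14.4 [-5.8  2. ] 31.02 face z mm 77.93 F 13.0 My [0.73 1.27 0.09]
|F| 16.1 [-6.8  1.3] 31.27 face z mm 77.62 F 14.5 My [0.77 1.39 0.1 ]
```

```bash
python3 -m inch '[{"hand":1,"slide":[0,0,1],"yaw":0},{"hand":1,"slide":[0,0,4],"yaw":0},{"hand":1,"slide":[1,5,4],"yaw":0},{"hand":1,"slide":[2,11,4],"yaw":0},{"hand":1,"slide":[3.3,17,4],"yaw":0},{"hand":1,"slide":[4.4,22.5,4],"yaw":0},{"hand":1,"slide":[5.3,27.1,4],"yaw":0},{"hand":1,"slide":[5.3,27.1,1.5],"yaw":0},{"hand":1,"slide":[5.3,27.1,0.6],"yaw":0},{"hand":1,"slide":[5.3,27.1,0.6],"yaw":0}]'|grep tcp; python3 chk.py 4 &&
python3 -m inch '[{"hand":1,"slide":[0,0,-0.1],"yaw":0},{"hand":1,"slide":[0,0,-0.1],"yaw":0}]' >/dev/null && python3 chk.py 4 &&
python3 -m inch '[{"hand":1,"slide":[0,0,-0.1],"yaw":0},{"hand":1,"slide":[0,0,-0.1],"yaw":0}]' >/dev/null && python3 chk.py 7 &&
python3 -m inch '[{"hand":1,"slide":[0,0,-0.1],"yaw":0},{"hand":1,"slide":[0,0,-0.1],"yaw":0}]' >/dev/null && python3 chk.py 7 &&
python3 -m inch '[{"hand":1,"slide":[0,0,-0.1],"yaw":0},{"hand":1,"slide":[0,0,-0.1],"yaw":0}]' >/dev/null && python3 chk.py 7 &&
python3 -m inch '[{"hand":1,"slide":[0,0,-0.1],"yaw":0},{"hand":1,"slide":[0,0,-0.1],"yaw":0}]' >/dev/null && python3 chk.py 7
echo; python3 chk.py 12 &&
python3 -m inch '[{"hand":1,"slide":[0,0,-0.05],"yaw":0},{"hand":1,"slide":[0,0,-0.05],"yaw":0}]' >/dev/null && python3 chk.py 13.5 &&
python3 -m inch '[{"hand":1,"slide":[0,0,-0.05],"yaw":0},{"hand":1,"slide":[0,0,-0.05],"yaw":0}]' >/dev/null && python3 chk.py 13.5 &&
python3 -m inch '[{"hand":1,"slide":[0,0,-0.05],"yaw":0},{"hand":1,"slide":[0,0,-0.05],"yaw":0}]' >/dev/null && python3 chk.py 13.5 &&
python3 -m inch '[{"hand":1,"slide":[0,0,-0.05],"yaw":0},{"hand":1,"slide":[0,0,-0.05],"yaw":0}]' >/dev/null && python3 chk.py 13.5 &&
python3 -m inch '[{"hand":1,"slide":[0,0,-0.05],"yaw":0},{"hand":1,"slide":[0,0,-0.05],"yaw":0}]' >/dev/null && python3 chk.py 13.5 &&
python3 -m inch '[{"hand":1,"slide":[0,0,-0.05],"yaw":0},{"hand":1,"slide":[0,0,-0.05],"yaw":0}]' >/dev/null && python3 chk.py 13.5 &&
python3 -m inch '[{"hand":1,"slide":[0,0,-0.05],"yaw":0},{"hand":1,"slide":[0,0,-0.05],"yaw":0}]' >/dev/null && python3 chk.py 13.5
```

```text
tcp_pos: [0.5264, 0.1137, 0.1719]
|F| 1.3 [-1.2  0.5] 32.52 face z mm 81.68 F -0.3 My [-0.08  0.07 -0.01]
|F| 1.1 [-0.3  1.1] 32.77 face z mm 81.53 F 0.1 My [-0.02  0.1  -0.06]
|F| 0.6 [-0. -0.] 33.02 face z mm 80.46 F 0.6 My [-0.24  0.09 -0.07]
|F| 5.7 [-2.6 -1.9] 33.27 face z mm 79.6 F 4.7 My [-0.44  0.35 -0.1 ]
|F| 8.0 [-2.2 -1. ] 33.52 face z mm 78.9 F 7.6 My [-0.52  0.74 -0.14]

|F| 8.0 [-2.2 -1. ] 33.52 face z mm 78.9 F 7.6 My [-0.52  0.74 -0.14]
|F| 10.4 [-3.6 -0.9] 33.77 face z mm 78.58 F 9.7 My [-0.43  0.82 -0.08]
|F| 9.5 [-2.9 -0.9] 34.02 face z mm 78.07 F 9.0 My [-0.5   0.82 -0.08]
|F| 10.5 [-3.  -0.7] 34.27 face z mm 77.66 F 10.1 My [-0.44  0.87 -0.09]
|F| 12.7 [-3.9 -1.2] 34.52 face z mm 77.36 F 12.0 My [-0.45  1.02 -0.1 ]
|F| 12.2 [-4.4 -0.7] 34.77 face z mm 77.05 F 11.4 My [-0.49  1.08 -0.14]
|F| 13.8 [-4.8 -0.2] 35.02 face z mm 76.74 F 12.9 My [-0.46  1.28 -0.09]
|F| 8.8 [-2.6 -0.2] 35.27 face z mm 75.68 F 8.4 My [-0.5   0.64 -0.12]
```

```bash
python3 -m inch '[{"hand":1,"slide":[0,0,1],"yaw":0},{"hand":1,"slide":[0,0,4.2],"yaw":0},{"hand":1,"slide":[-1,-5,4.2],"yaw":0},{"hand":1,"slide":[-2,-11,4.2],"yaw":0},{"hand":1,"slide":[-3.3,-17,4.2],"yaw":0},{"hand":1,"slide":[-4.4,-22.5,4.2],"yaw":0},{"hand":1,"slide":[-5.3,-27.2,4.2],"yaw":0},{"hand":1,"slide":[-5.3,-27.2,1.5],"yaw":0},{"hand":1,"slide":[-5.3,-27.2,0.7],"yaw":0},{"hand":1,"slide":[-5.3,-27.2,0.7],"yaw":0}]'|grep tcp; python3 chk.py 4 &&
python3 -m inch '[{"hand":1,"slide":[0,0,-0.1],"yaw":0},{"hand":1,"slide":[0,0,-0.1],"yaw":0}]' >/dev/null && python3 chk.py 4 &&
python3 -m inch '[{"hand":1,"slide":[0,0,-0.1],"yaw":0},{"hand":1,"slide":[0,0,-0.1],"yaw":0}]' >/dev/null && python3 chk.py 7 &&
python3 -m inch '[{"hand":1,"slide":[0,0,-0.1],"yaw":0},{"hand":1,"slide":[0,0,-0.1],"yaw":0}]' >/dev/null && python3 chk.py 7 &&
python3 -m inch '[{"hand":1,"slide":[0,0,-0.1],"yaw":0},{"hand":1,"slide":[0,0,-0.1],"yaw":0}]' >/dev/null && python3 chk.py 7 &&
python3 -m inch '[{"hand":1,"slide":[0,0,-0.1],"yaw":0},{"hand":1,"slide":[0,0,-0.1],"yaw":0}]' >/dev/null && python3 chk.py 7
echo; python3 chk.py 12 &&
python3 -m inch '[{"hand":1,"slide":[0,0,-0.05],"yaw":0},{"hand":1,"slide":[0,0,-0.05],"yaw":0}]' >/dev/null && python3 chk.py 13.5 &&
python3 -m inch '[{"hand":1,"slide":[0,0,-0.05],"yaw":0},{"hand":1,"slide":[0,0,-0.05],"yaw":0}]' >/dev/null && python3 chk.py 13.5 &&
python3 -m inch '[{"hand":1,"slide":[0,0,-0.05],"yaw":0},{"hand":1,"slide":[0,0,-0.05],"yaw":0}]' >/dev/null && python3 chk.py 13.5 &&
python3 -m inch '[{"hand":1,"slide":[0,0,-0.05],"yaw":0},{"hand":1,"slide":[0,0,-0.05],"yaw":0}]' >/dev/null && python3 chk.py 13.5 &&
python3 -m inch '[{"hand":1,"slide":[0,0,-0.05],"yaw":0},{"hand":1,"slide":[0,0,-0.05],"yaw":0}]' >/dev/null && python3 chk.py 13.5 &&
python3 -m inch '[{"hand":1,"slide":[0,0,-0.05],"yaw":0},{"hand":1,"slide":[0,0,-0.05],"yaw":0}]' >/dev/null && python3 chk.py 13.5 &&
python3 -m inch '[{"hand":1,"slide":[0,0,-0.05],"yaw":0},{"hand":1,"slide":[0,0,-0.05],"yaw":0}]' >/dev/null && python3 chk.py 13.5
```

```text
tcp_pos: [0.4734, -0.1576, 0.1714]
|F| 0.6 [-0.3 -0.2] 36.52 face z mm 81.17 F 0.5 My [0.02 0.08 0.04]
|F| 0.6 [-0.3 -0.1] 36.77 face z mm 81.19 F 0.5 My [-0.01  0.13  0.04]
|F| 1.0 [-0.2 -1. ] 37.02 face z mm 79.69 F -0.0 My [-0.01  0.08 -0.04]
|F| 0.5 [-0.4 -0.2] 37.27 face z mm 78.46 F 0.3 My [-0.05  0.08 -0.  ]
|F| 2.2 [-1.5 -0.4] 37.52 face z mm 77.79 F 1.5 My [ 0.09  0.25 -0.02]
|F| 0.9 [-0.2 -0.8] 37.77 face z mm 76.53 F 0.3 My [-0.19  0.09 -0.03]

|F| 0.9 [-0.2 -0.8] 37.77 face z mm 76.53 F 0.3 My [-0.19  0.09 -0.03]
|F| 1.9 [ 0.3 -0.8] 38.02 face z mm 76.0 F 1.7 My [-0.2   0.16 -0.05]
|F| 3.3 [-1.4 -1. ] 38.27 face z mm 75.62 F 2.8 My [-0.19  0.2  -0.  ]
|F| 3.5 [-1.3 -0.5] 38.52 face z mm 75.17 F 3.2 My [-0.13  0.28 -0.02]
|F| 1.2 [ 0.7 -0.6] 38.77 face z mm 74.23 F 0.6 My [-0.12 -0.    0.02]
|F| 1.4 [-0.2 -0.7] 39.02 face z mm 73.88 F 1.2 My [-0.08  0.19  0.03]
|F| 3.0 [-0.3  0.2] 39.27 face z mm 73.64 F 2.9 My [0.07 0.33 0.07]
|F| 6.4 [-1.8 -0.1] 39.52 face z mm 73.34 F 6.2 My [0.18 0.58 0.01]
```

```bash
python3 -m inch '[{"hand":1,"slide":[0,0,1],"yaw":0},{"hand":1,"slide":[0,0,4.2],"yaw":0},{"hand":1,"slide":[0,0,6],"yaw":0},{"hand":1,"slide":[0,0,6],"yaw":0}]'|grep tcp; python3 chk.py 4
python3 - <<'E'
from h import *
a=capture("top");b=capture("side");cv2.imwrite("pics/t4.png",a);cv2.imwrite("pics/s4.png",b)
o=np.hstack([cv2.resize(a[165:240,205:295],(300,250),interpolation=2),np.zeros((250,0,3),np.uint8)])
s=cv2.resize(b[140:230,230:320],(500,500),interpolation=2); out=np.zeros((500,800,3),np.uint8); out[:250,:300]=o; out[:,300:]=s
cv2.imwrite("pics/v5.png",out)
E
```

```text
tcp_pos: [0.4742, -0.158, 0.2246]
|F| 0.6 [-0.3 -0.1] 40.02 face z mm 134.42 F -0.5 My [0.02 0.11 0.04]
```

View pics/v5.png

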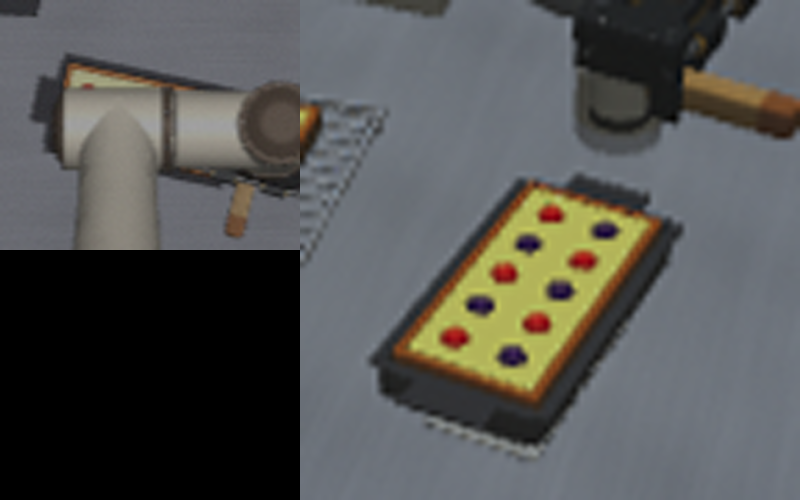

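The picture shows the ring a few mm lower but still up, and the mallet still held upright. Lug a is next.

```bash
python3 -m inch '[{"hand":1,"slide":[1,5,0],"yaw":0},{"hand":1,"slide":[2,11,0],"yaw":0},{"hand":1,"slide":[3.3,17,0],"yaw":0},{"hand":1,"slide":[4.4,22.5,0],"yaw":0},{"hand":1,"slide":[5.3,27.2,0],"yaw":0},{"hand":1,"slide":[5.3,27.2,-3],"yaw":0},{"hand":1,"slide":[5.3,27.2,-4.8],"yaw":0},{"hand":1,"slide":[5.3,27.2,-5.2],"yaw":0},{"hand":1,"slide":[5.3,27.2,-5.2],"yaw":0}]'|grep tcp; python3 chk.py 4 &&
python3 -m inch '[{"hand":1,"slide":[0,0,-0.1],"yaw":0},{"hand":1,"slide":[0,0,-0.1],"yaw":0}]' >/dev/null && python3 chk.py 4 &&
python3 -m inch '[{"hand":1,"slide":[0,0,-0.1],"yaw":0},{"hand":1,"slide":[0,0,-0.1],"yaw":0}]' >/dev/null && python3 chk.py 7 &&
python3 -m inch '[{"hand":1,"slide":[0,0,-0.1],"yaw":0},{"hand":1,"slide":[0,0,-0.1],"yaw":0}]' >/dev/null && python3 chk.py 7 &&
python3 -m inch '[{"hand":1,"slide":[0,0,-0.1],"yaw":0},{"hand":1,"slide":[0,0,-0.1],"yaw":0}]' >/dev/null && python3 chk.py 7 &&
python3 -m inch '[{"hand":1,"slide":[0,0,-0.1],"yaw":0},{"hand":1,"slide":[0,0,-0.1],"yaw":0}]' >/dev/null && python3 chk.py 7 &&
python3 -m inch '[{"hand":1,"slide":[0,0,-0.1],"yaw":0},{"hand":1,"slide":[0,0,-0.1],"yaw":0}]' >/dev/null && python3 chk.py 7 &&
python3 -m inch '[{"hand":1,"slide":[0,0,-0.1],"yaw":0},{"hand":1,"slide":[0,0,-0.1],"yaw":0}]' >/dev/null && python3 chk.py 7
```

```text
tcp_pos: [0.5264, 0.1138, 0.1708]
|F| 0.9 [-0.3 -0.9] 41.25 face z mm 80.6 F 0.2 My [0.02 0.06 0.05]
|F| 1.0 [-0.1  0.3] 41.5 face z mm 80.71 F -0.9 My [-0.02  0.09 -0.07]
|F| 0.9 [ 0.6 -0.6] 41.75 face z mm 79.21 F -0.1 My [-0.06  0.11  0.05]
|F| 0.7 [ 0.5 -0. ] 42.0 face z mm 77.98 F 0.4 My [-0.03  0.07  0.02]
|F| 0.6 [-0.5 -0.3] 42.25 face z mm 76.92 F -0.1 My [ 0.01  0.05 -0.03]
|F| 0.7 [-0.6 -0.1] 42.5 face z mm 75.95 F -0.2 My [-0.05  0.07 -0.02]
|F| 2.4 [-2.   0.4] 42.75 face z mm 75.39 F 1.3 My [-0.04  0.33 -0.02]
|F| 1.7 [-0.5 -0.5] 43.0 face z mm 73.95 F 1.5 My [-0.02  0.2  -0.03]
```

```bash
python3 -m inch '[{"hand":1,"slide":[0,0,-0.1],"yaw":0},{"hand":1,"slide":[0,0,-0.1],"yaw":0}]' >/dev/null && python3 chk.py 7 &&
python3 -m inch '[{"hand":1,"slide":[0,0,-0.1],"yaw":0},{"hand":1,"slide":[0,0,-0.1],"yaw":0}]' >/dev/null && python3 chk.py 7 &&
python3 -m inch '[{"hand":1,"slide":[0,0,-0.1],"yaw":0},{"hand":1,"slide":[0,0,-0.1],"yaw":0}]' >/dev/null && python3 chk.py 7
python3 - <<'E'
from h import *
b=capture("side");cv2.imwrite("pics/s5.png",b)
cv2.imwrite("pics/v6.png",cv2.resize(b[140:240,220:320],(500,500),interpolation=2))
E
```

```text
|F| 0.4 [0.  0.4] 43.25 face z mm 72.6 F -0.1 My [-0.07  0.07  0.01]
|F| 0.8 [-0.3 -0.2] 43.5 face z mm 71.81 F 0.7 My [-0.03  0.1   0.01]
|F| 0.9 [ 0.2 -0.5] 43.75 face z mm 70.93 F -0.7 My [-0.01  0.07  0.01]
```

View pics/v6.png

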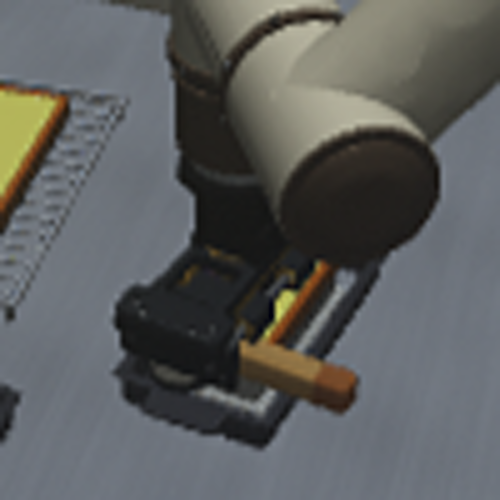

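The ring is down: the pan now shows inside it and the mallet meets no resistance. I'll take the mallet back to the mat.

```bash
python3 -m inch '[{"hand":1,"slide":[0,0,3],"yaw":0},{"hand":1,"slide":[0,0,6],"yaw":0},{"hand":1,"slide":[-1,4,6],"yaw":0},{"hand":1,"slide":[-2,10,6],"yaw":0},{"hand":1,"slide":[-3,16,6],"yaw":0},{"hand":1,"slide":[-3.3,20.5,6],"yaw":0},{"hand":1,"slide":[-3.3,22.5,5],"yaw":0},{"hand":1,"slide":[-3.3,22.5,2],"yaw":0},{"hand":1,"slide":[-3.3,22.5,0],"yaw":0},{"hand":1,"slide":[-3.3,22.5,-1.5],"yaw":0}]'|grep tcp; python3 -m inch '[{"hand":1,"slide":[0,0,-1.5],"yaw":0},{"hand":1,"slide":[0,0,-3],"yaw":0},{"hand":1,"slide":[0,0,-4],"yaw":0},{"hand":1,"slide":[0,0,-4],"yaw":0},{"hand":1,"slide":[0,0,-4],"yaw":0}]'|grep tcp; python3 chk.py 4
python3 - <<'E'
from h import *
a=capture("top");b=capture("side");cv2.imwrite("pics/t6.png",a);cv2.imwrite("pics/s6.png",b)
o=np.hstack([cv2.resize(a[170:245,140:215],(300,300),interpolation=2),cv2.resize(b[205:305,200:300],(500,500),interpolation=2)[:300]]) if 0 else None
out=np.zeros((500,800,3),np.uint8); out[:300,:300]=cv2.resize(a[170:245,140:215],(300,300),interpolation=2); out[:,300:]=cv2.resize(b[225:305,210:290],(500,500),interpolation=2)
cv2.imwrite("pics/v7.png",out)
E
```

```text
tcp_pos: [0.4931, 0.3381, 0.1446]
tcp_pos: [0.4937, 0.3394, 0.1068]
|F| 0.6 [-0.3 -0.5] 45.67 face z mm 16.59 F 0.3 My [0.02 0.11 0.01]
```

View pics/v7.png

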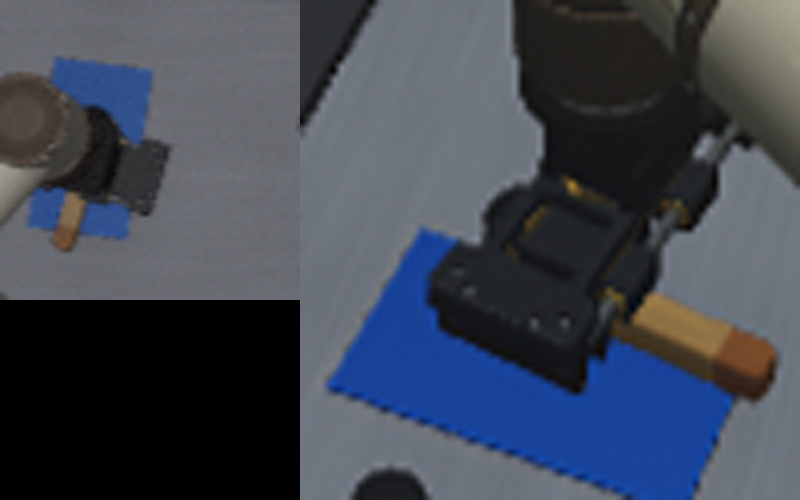

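The mallet is above the mat with its handle level. I'll lower it until it makes contact.

```bash
python3 -m inch '[{"hand":1,"slide":[0,0,-0.5],"yaw":0},{"hand":1,"slide":[0,0,-1],"yaw":0},{"hand":1,"slide":[0,0,-1.1],"yaw":0},{"hand":1,"slide":[0,0,-1.1],"yaw":0}]'>/dev/null; python3 chk.py 1.8 &&
python3 -m inch '[{"hand":1,"slide":[0,0,-0.1],"yaw":0},{"hand":1,"slide":[0,0,-0.1],"yaw":0},{"hand":1,"slide":[0,0,-0.1],"yaw":0}]' >/dev/null && python3 chk.py 1.8 &&
python3 -m inch '[{"hand":1,"slide":[0,0,-0.1],"yaw":0},{"hand":1,"slide":[0,0,-0.1],"yaw":0},{"hand":1,"slide":[0,0,-0.1],"yaw":0}]' >/dev/null && python3 chk.py 1.8 &&
python3 -m inch '[{"hand":1,"slide":[0,0,-0.1],"yaw":0},{"hand":1,"slide":[0,0,-0.1],"yaw":0},{"hand":1,"slide":[0,0,-0.1],"yaw":0}]' >/dev/null && python3 chk.py 1.8 &&
python3 -m inch '[{"hand":1,"slide":[0,0,-0.1],"yaw":0},{"hand":1,"slide":[0,0,-0.1],"yaw":0},{"hand":1,"slide":[0,0,-0.1],"yaw":0}]' >/dev/null && python3 chk.py 1.8
```

```text
|F| 0.9 [-0.4 -0.8] 46.27 face z mm 4.85 F -0.1 My [-0.03  0.13  0.02]
|F| 1.0 [-0.3  0.6] 46.65 face z mm 4.13 F 0.7 My [0.   0.07 0.03]
|F| 3.0 [-1.7  0.3] 47.02 face z mm 3.32 F 2.5 My [-0.    0.24  0.02]
```

Contact at 3 mm, which is the mat top. I'll open slowly, then rise.

```bash
python3 -m inch '[{"hand":0.7,"slide":[0,0,0],"yaw":0},{"hand":0.6,"slide":[0,0,0],"yaw":0},{"hand":0.5,"slide":[0,0,0],"yaw":0},{"hand":0.3,"slide":[0,0,0],"yaw":0},{"hand":0,"slide":[0,0,0],"yaw":0},{"hand":0,"slide":[0,0,0],"yaw":0},{"hand":0,"slide":[0,0,0],"yaw":0},{"hand":0,"slide":[0,0,0],"yaw":0},{"hand":0,"slide":[0,0,0],"yaw":0},{"hand":0,"slide":[0,0,0],"yaw":0}]'|grep -A3 wrist
python3 -m inch '[{"hand":0,"slide":[0,0,0],"yaw":0},{"hand":0,"slide":[0,0,2],"yaw":0},{"hand":0,"slide":[0,0,6],"yaw":0},{"hand":0,"slide":[0,0,12],"yaw":0},{"hand":0,"slide":[0,0,18],"yaw":0},{"hand":0,"slide":[-3,-5,20],"yaw":0},{"hand":0,"slide":[-3,-11,20],"yaw":0},{"hand":0,"slide":[-3,-17,20],"yaw":0},{"hand":0,"slide":[-3,-23,20],"yaw":0},{"hand":0,"slide":[-3,-29,20],"yaw":0}]'|grep -E "tcp|grip"
python3 -m inch '[{"hand":0,"slide":[0,-6,0],"yaw":0},{"hand":0,"slide":[0,-12,0],"yaw":0},{"hand":0,"slide":[0,-18,0],"yaw":0},{"hand":0,"slide":[0,-24,0],"yaw":0},{"hand":0,"slide":[0,-30,0],"yaw":0},{"hand":0,"slide":[0,-36,0],"yaw":0},{"hand":0,"slide":[0,-36,0],"yaw":0}]'|grep -E "tcp|grip"
python3 - <<'E'
from h import *
a=capture("top");b=capture("side");cv2.imwrite("pics/t7.png",a);cv2.imwrite("pics/s7.png",b)
out=np.zeros((600,800,3),np.uint8); out[:375]=cv2.resize(a[170:245,135:295],(800,375),interpolation=2); out[375:,:300]=cv2.resize(b[230:305,200:300],(300,225),interpolation=2); out[375:,300:600]=cv2.resize(b[160:235,220:320],(300,225),interpolation=2)
cv2.imwrite("pics/v8.png",out); print(sense()['time_s'])
E
```

```text
wrist_force: [0.2, -0.6, 0.2]
gripper_width: 1.001
tcp_pos: [0.4629, 0.0472, 0.2936]
gripper_width: 0.998
tcp_pos: [0.4626, -0.3144, 0.2924]
gripper_width: 1.003
50.5
```

View pics/v8.png

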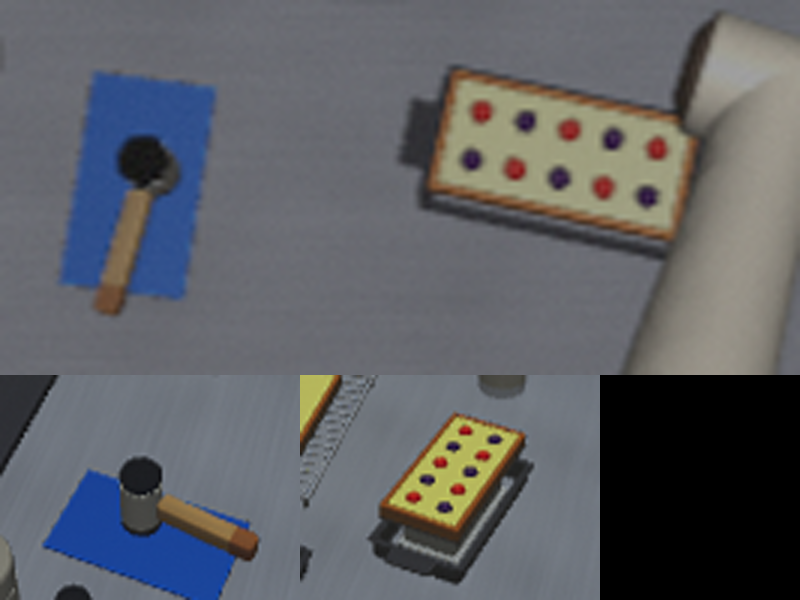

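```bash
python3 -c "
from station import *;print(sense()['wrist_force']);print(finish_job())"
```

```text
[-0.4897694   0.45821225 -0.25485881]
the job is handed in; nothing more can be done
None
```

I freed the ring with guarded presses of the mallet on the two lugs in turn, four visits to each end. I then put the mallet back on its mat and handed the job in at about 50.5 s of the 72 s allowed.

- **Force:** the largest mallet force I read was about 16.6 N, against the 20 N limit. It was read only between steps, so short peaks were not recorded.
- **Tart:** contact with the tart was not measured directly. From my measured positions, the mallet face should have stayed about 8 mm clear of the crust.
- **Ring:** the last pictures show the ring low and level around the pan on the counter. The arm hid lug b in the final top view, but the side view shows the ring flat.
- **Mallet:** it stands upright near the middle of the blue mat, released. It met the mat at about 3 mm, the height of the mat's top.
- **Robot and bystanders:** the gripper was open and clear, with the wrist force near zero. Nothing I could see had been moved, though I did not measure the bystanders' positions at the end.
- **Disagreement:** late in the pressing, the wrist moment readings suggested the contact sat further inward on the face than my geometry allows. I did not resolve this. The pictures showed nothing wrong.

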